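# Shut and lock the tool chest before spraying

### The job

Spraying is about to start and overspray must not get into the low plywood tool chest: with the fingertips push both of its open drawers fully home, flush with the chest, without slamming them, and only then press the plunger lock on top of the chest all the way down so that it stays down. Grasp and lift nothing, and leave the jars, cups, tape and spray gun standing where they are.

Things in the scene. Friction and masses are not known exactly. Their poses are not given: they have to be found in the camera images.
- chest: the low plywood chest, fixed to the bench: 200 mm deep (x), 290 mm wide (y), 80 mm high. Origin: centre of its underside, on the bench. Its own +x points from its front to its back, +y to its left seen from the front, z up; it is turned about the vertical by up to 0.22 rad. The closed drawers' faces lie flush with its front, at own x = -100 mm and y = +72.5 and -72.5 mm. Two drawers stand side by side, left (+y) and right (-y), and slide out along its own -x.
- left_drawer_front (a point): middle of the outer face of the left drawer's front panel, 35 mm above the bench; moves with the drawer; axes as the chest's. The flat panel is 123 mm wide (y), 12 mm thick, from 11 to 67 mm above the bench, with a finger notch 38 mm wide and 12 mm deep in the middle of its top edge; no handle. Behind it is the open-topped drawer, 182 mm long, its walls up to 52 mm above the bench, with a wooden rib lying loose in it. Bare bench lies before the drawer.
- right_drawer_front (a point): the same point on the right drawer, which is the same size and holds a rubber kidney, lying loose.
- left_drawer (a joint): how far the left drawer stands out (m): 0 is shut against its stop and flush, 0.115 fully out; it starts 0.045 to 0.095 out. It slides with about 1.5 N of friction and stays where it is left.
- right_drawer (a joint): the same for the right drawer.
- plunger_top (a point): centre of the flat top of the steel mushroom-headed plunger lock (head 28 mm across) on the middle line of the chest's top, 50 mm behind the chest's front. Its top is 110 mm above the bench when up and 99 mm when fully down.
- plunger (a joint): how far the plunger is pressed (m): 0 up (start), 0.011 fully down against its stop. It moves straight down against about 3.5 N of friction, has no spring and stays where it is left.
- oxide_jar_1: loose jar with dark screw lid, 54 mm across, 74 mm high, on the chest's top near its back left corner; origin at the centre of its underside. Leave alone.
- oxide_jar_2: loose jar with white screw lid, 58 mm across, 80 mm high, on the chest's top near its back right corner; origin at the centre of its underside. Leave alone.
- cup_left: loose unglazed cup, 64 mm across, 79 mm high, on the bench to the left of the chest; origin at the centre of its underside. Leave alone.
- cup_right: loose unglazed cup, 68 mm across, 85 mm high, on the bench to the right of the chest; origin at the centre of its underside. Leave alone.
- wood_rib: loose wooden rib, 38 x 94 x 8 mm, lying in the left drawer, its length along the drawer; origin at the centre of its underside. It rides along; do not lift it.
- rubber_kidney: loose rubber kidney, 48 x 104 x 9 mm, lying in the right drawer, its length along the drawer; origin at the centre of its underside. It rides along; do not lift it.
- masking_tape: loose roll of tape lying flat, 104 mm across, 24 mm high, at the left front of the bench; origin at the centre of its underside. Leave alone.
- spray_gun: loose spray gun lying on its side, 154 x 164 x 34 mm, at the left side of the bench; origin under its middle. Leave alone.

How it is judged:
By the outcome, as a careful person would: the job done as asked, in the order asked, and still so for the second after the job is handed in, with the robot touching nothing.
It also fails if it takes over 51 s, if anything falls off the work surface, if the arm or the gripper's body presses on something with over 40 N, if the wrist force passes 120 N, or if a joint passes its speed limit or range.

### The arm

A 6-joint arm with a two-finger parallel gripper is mounted at the origin on a cart in front of the work surface, level with it; the furniture and walls round the work are solid. World frame = base frame: x ahead of the robot, y to its left, z up, the work surface at z = 0. Lengths are in m, angles in rad, forces in N, time in s.
With the tool pointing down it reaches from about 0.375 to 0.975 m from the base axis. Payload 3.8 kg.
Tool frame: the origin (TCP) lies at the very end of the fingers, on their centre line; the grasp point (between the pads) lies 19 mm behind it; z points along the fingers, y is the line along which they close (so a half turn about z gives the same grasp; the last joint's range is limited). The gripper opens to 85 mm and grips with 20 to 120 N. Pads are 22 mm wide; open, the fingers measure 114 mm over their backs; the gripper's body (76 mm by 85 mm) begins 54 mm behind the grasp point. The pads swing forward as they close: fully open they stand 13 mm farther back than shut.
Start: joints at [-1.302, 0.264, 1.604, -0, 1.274, -0.037], TCP at [0.203, -0.644, 0.195] pointing down, gripper open.
Joint ranges: [-2.63, 2.63], [-0.94, 2.18], [0.31, 2.57], [-1.31, 4.45], [0, 2.66], [-2.55, 2.55]. Speed limits (rad/s): [2.57, 2.57, 3.14, 3.14, 3.14, 3.14].

### API

Orientations are given as a rotation vector (axis times angle).
In Python, from workcell import read_state, read_camera, calibration, finish_job gives the robot as it stands.
- The arm moves only by the tool step_arm, never from a script. Its argument "commands" is a list of rows, each an object of numbers: "fingers": the gripper's target within -1 to 1 (shut at 1, half-way at 0, fully open at -1); "dx", "dy", "dz": the shift along the tool's x, y, z in m; "roll": the turn about the tool's z in degrees. In form: [{"fingers": .., "dx": .., "dy": .., "dz": .., "roll": ..}, ...]. A call has 1 to 8 rows; each row is the pose to reach, as a shift and turn from the pose commanded when the call began, along the tool's axes at that moment; what a row does not reach only later rows make up. A row lasts 1/8 s, in which the tool goes at most 62.5 mm and 10.7 degrees, less where a joint would pass 70% of its speed; a pose out of reach is approached as far as the arm can. A call with a gripper value outside its range is refused whole. The fingers move at their own pace and stop on an object; "squeeze" is the grip in N (left out, the last holds). Time passes only in rows, so rows that repeat a pose let the fingers close. It gives the time, the measured TCP pose, the force, the opening and the grip force at its end, in the units of the state.
- read_state(): the state, without advancing time (a new reading comes with each control period).
- read_camera(name): name is "scene" or "top" or "wrist"; returns (picture, depth): 384x512x3 uint8, blue, green, red; 384x512 float32, m along the optical axis (not along the pixel's ray), 0 where there is no reading.
- calibration(name): a dict with "intrinsics" (3x3 intrinsics, pixels), "world_to_cam" (4x4, takes a point from world to camera coordinates). Camera axes: x right, y up, looking along -z (the intrinsics and any distortion apply to the point x, -y, -z); pixel columns grow to the right and rows downward; lengths in m; the calibration is good to about 2 mm. A picture is of the moment at which its call begins: read the wrist's pose just before it. calibration takes no time and is no camera call; for the wrist camera it gives the pose at the moment of the call.
- finish_job(): hands the job in; it is judged then, once.
The state is a dict: "time": time; "q": joint angles; "joint_vel": joint speeds; "joint_torque": joint torques, N m; "tool_pos": TCP position; "tcp_rot": TCP orientation; "wrist_force": force on the tool from outside, world axes, zero at the start; "torque": the same for the moment, N m; "width": opening from 0.0 (shut) to 1.0 (fully open); "grip_force": force on a finger pad.
Only numpy, scipy, OpenCV 4.12 (cv2) and the standard library are available. Lean on these libraries where they do the work, as an engineer would, in place of code of your own. Each camera call takes 0.05 s, during which the arm holds its last target. There are 200 camera calls.

## Working session

There is one attempt and no reset: what is moved stays moved. The work goes in short steps, Python scripts to look and compute and a tool call to move; the robot and the scene stay as the last step left them, time stands still between calls to the robot, and variables do not carry over. Pictures are saved under pics/ and viewed, at most 10 in all, crops included, and the job is handed in when it is done.

Besides the shell and the picture viewer there is one more tool, called after "Request:" as name(argument=value, ...) on one line, values as JSON. step_arm: Moves the arm, as the interface text tells. Its arguments: {"type":"object","properties":{"commands":{"type":"array","items":{"type":"object","properties":{"fingers":{"type":"number"},"dx":{"type":"number"},"dy":{"type":"number"},"dz":{"type":"number"},"roll":{"type":"number"}}}},"squeeze":{"type":"number"}},"required":["commands"]}

```bash
mkdir -p pics; cat > h.py <<'E'
import numpy as np, cv2
from workcell import *
def pts(name):
    c=calibration(name); im,d=read_camera(name)
    K=np.array(c["intrinsics"]);T=np.linalg.inv(np.array(c["world_to_cam"]))
    v,u=np.mgrid[:384,:512]
    P=np.stack([(u-K[0,2])/K[0,0]*d,-(v-K[1,2])/K[1,1]*d,-d,np.ones_like(d)],-1)@T.T
    P=P[...,:3]; P[d==0]=np.nan
    return im,d,P
E
python3 - <<'E'
from h import *
for n in("top","scene"):
    im,d,P=pts(n); cv2.imwrite(f"pics/{n}0.png",im); np.save(n+".npy",P); print({k:v for k,v in calibration(n).items()})
s=read_state();print(s["tool_pos"],s["tcp_rot"],s["time"],s["width"])
E
```

```text
{'intrinsics': array([[446.15135146,   0.        , 261.56462678],
       [  0.        , 446.15135146, 190.18129376],
       [  0.        ,   0.        ,   1.        ]]), 'world_to_cam': array([[-0.00223788, -0.99997398, -0.00685789,  0.26041429],
       [ 0.98403514, -0.00342255,  0.17794136, -0.58191013],
       [-0.1779602 , -0.0063502 ,  0.9840172 , -1.21362636],
       [ 0.        ,  0.        ,  0.        ,  1.        ]])}
{'intrinsics': array([[441.28172661,   0.        , 252.71087339],
       [  0.        , 441.28172661, 186.9781515 ],
       [  0.        ,   0.        ,   1.        ]]), 'world_to_cam': array([[-0.7090863 , -0.70507447,  0.00816099,  0.57298634],
       [ 0.49604894, -0.49057903,  0.71642702, -0.2416327 ],
       [-0.50113079,  0.51205683,  0.69761431, -1.25319852],
       [ 0.        ,  0.        ,  0.        ,  1.        ]])}
[ 0.20300164 -0.64295472  0.19407816] [-3.10291721e+00 -4.78136849e-01  3.76972349e-04] 0.1 0.9994123485578844
```

View pics/top0.png

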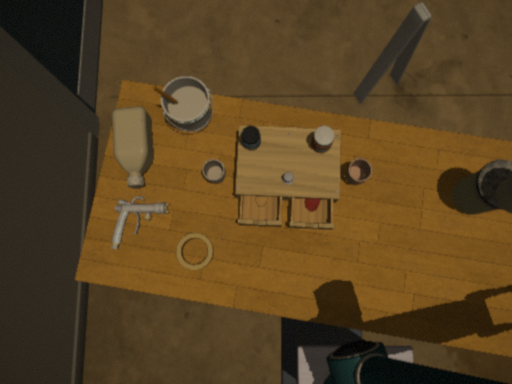

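View pics/scene0.png

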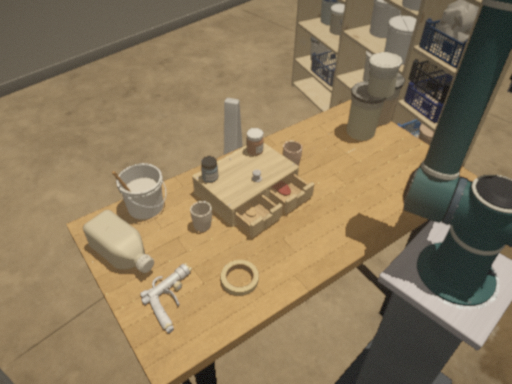

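The top view shows the chest at columns 236–340, rows 127–198, with both drawers out to about row 226 and the plunger at (287,177). The scene view agrees: the chest is in the middle, with free bench in front of the drawers. Next I fit the chest's top and the drawer fronts from depth.

```bash
python3 - <<'E'
from h import *
P=np.load("top.npy"); z=P[...,2]
sub=np.zeros(z.shape,bool); sub[115:240,225:350]=1
m=sub&(abs(z-.08)<.006)
n,l,st,_=cv2.connectedComponentsWithStats(m.astype(np.uint8)); k=1+st[1:,4].argmax(); m=l==k
r=cv2.minAreaRect(P[m][:,:2].astype(np.float32)); print("rect",r, np.median(z[m]))
print(cv2.boxPoints(r))
# front edge: per column lowest row of m
E=[]
for c in range(242,336):
    rr=np.where(m[:,c])[0]
    if len(rr): E.append(P[rr.max(),c])
E=np.array(E); p=np.polyfit(E[:,1],E[:,0],1); print("front edge",p,"yaw",-np.arctan(p[0]), np.std(E[:,0]-np.polyval(p,E[:,1])))
pl=sub&(z>.1)&(z<.12); pl[:165]=0; pl[190:]=0
print("plunger",pl.sum(),P[pl].mean(0), P[pl].min(0),P[pl].max(0))
for c0,c1 in((238,284),(287,336)):
    q=sub&(z>.058)&(z<.074); q[:212]=0; q[:,:c0]=0;q[:,c1:]=0
    Q=P[q]; print("drawer",q.sum(),Q.mean(0),Q.min(0),Q.max(0))
    for c in range(c0,c1,3):
        rr=np.where(q[:,c])[0]
        if len(rr): print(c,rr.min(),rr.max(),P[rr.max(),c].round(4))
E
```

```text
rect ((0.6602777242660522, 0.18348217010498047), (0.290495365858078, 0.20174886286258698), 87.25202178955078) 0.07906743950523865
[[0.5525557  0.04323772]
 [0.75407255 0.03356528]
 [0.76799977 0.32372662]
 [0.5664829  0.33339906]]
front edge [0.04902932 0.55219914] yaw -0.048990091822732486 0.0009204091550780216
plunger 77 [0.60998345 0.18663645 0.10888858] [0.59732069 0.17240604 0.10162465] [0.62390468 0.19963211 0.11581962]
drawer 139 [0.4907473  0.2643435  0.06536923] [0.48204091 0.20482738 0.0580753 ] [0.49962328 0.32453633 0.0736942 ]
238 219 223 [0.488  0.3242 0.0666]
241 219 223 [0.4882 0.316  0.0643]
244 219 223 [0.4877 0.3075 0.069 ]
247 220 223 [0.4879 0.2992 0.0666]
250 220 223 [0.4875 0.2908 0.0699]
259 222 222 [0.4913 0.2661 0.0595]
265 222 222 [0.4914 0.2493 0.0581]
268 221 224 [0.4851 0.241  0.0654]
271 221 224 [0.4847 0.2328 0.0687]
274 221 225 [0.4827 0.2243 0.0604]
277 221 225 [0.4827 0.216  0.0602]
280 221 225 [0.482  0.2079 0.0669]
drawer 140 [0.48258851 0.1229034  0.06568725] [0.47374418 0.06072296 0.05861951] [0.4905266  0.18024408 0.07267636]
290 222 226 [0.4798 0.1799 0.0609]
293 222 226 [0.4796 0.1716 0.0625]
296 222 226 [0.4795 0.1634 0.0629]
299 222 226 [0.4794 0.1551 0.0636]
302 223 226 [0.4791 0.1471 0.067 ]
305 223 226 [0.4794 0.1385 0.0635]
320 223 227 [0.4763 0.0972 0.0653]
323 224 227 [0.4765 0.0887 0.0636]
326 224 227 [0.4765 0.0802 0.0627]
329 224 227 [0.4763 0.0722 0.0644]
332 224 227 [0.476  0.0644 0.0677]
```

Request:
step_arm(commands=[{"fingers": 1, "dx": 0.04, "dy": -0.04, "dz": 0, "roll": 5}, {"fingers": 1, "dx": 0.08, "dy": -0.08, "dz": 0, "roll": 10}, {"fingers": 1, "dx": 0.12, "dy": -0.12, "dz": 0, "roll": 15}, {"fingers": 1, "dx": 0.16, "dy": -0.16, "dz": 0, "roll": 20.3}, {"fingers": 1, "dx": 0.2, "dy": -0.2, "dz": 0, "roll": 20.3}, {"fingers": 1, "dx": 0.24, "dy": -0.24, "dz": 0, "roll": 20.3}, {"fingers": 1, "dx": 0.24, "dy": -0.24, "dz": 0, "roll": 20.3}, {"fingers": 1, "dx": 0.24, "dy": -0.24, "dz": 0, "roll": 20.3}], squeeze=20)

```text
time: 1.1
tool_pos: [0.3597, -0.3426, 0.1951]
tcp_rot: [3.14, -0.074, -0.001]
wrist_force: [0.9, -0.1, 0.5]
width: -0.001
grip_force: 0.0
```

Request:
step_arm(commands=[{"fingers": 1, "dx": 0.01, "dy": -0.06}, {"fingers": 1, "dx": 0.02, "dy": -0.12}, {"fingers": 1, "dx": 0.03, "dy": -0.18}, {"fingers": 1, "dx": 0.04, "dy": -0.24}, {"fingers": 1, "dx": 0.052, "dy": -0.3}, {"fingers": 1, "dx": 0.052, "dy": -0.36}, {"fingers": 1, "dx": 0.052, "dy": -0.42}, {"fingers": 1, "dx": 0.052, "dy": -0.466}])

```text
invalid input
```

Request:
step_arm(commands=[{"fingers": 1, "dz": 0}, {"fingers": 1, "dz": 0.0}])

```text
invalid input
```

```bash
python3 - <<'E'
from h import *
for n in("wrist",):
    im,d,P=pts(n); cv2.imwrite(f"pics/{n}1.png",im); np.save(n+".npy",P)
s=read_state();print(s["tool_pos"],s["tcp_rot"],s["time"],s["wrist_force"])
E
```

```text
[ 0.35950516 -0.34314993  0.19516668] [ 3.14029517e+00 -7.64753579e-02 -5.92011916e-04] 1.15 [-0.51191092  0.20333123 -1.27821409]
```

View pics/wrist1.png

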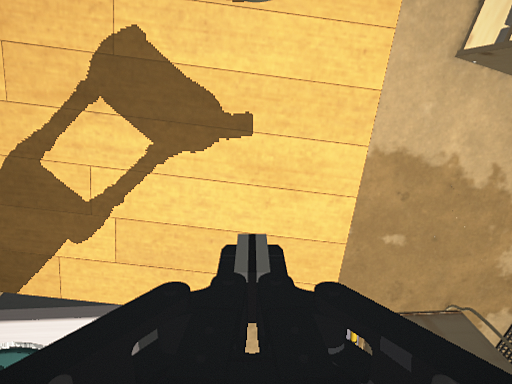

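The wrist picture shows bare bench and the shut fingertips at (252,240). Nothing moved, because each row needs all its fields. I'll repeat the move and also check the wrist camera's height, since it could foul the chest.

Request:
step_arm(commands=[{"fingers": 1, "dx": 0.01, "dy": -0.06, "dz": 0, "roll": 0}, {"fingers": 1, "dx": 0.02, "dy": -0.12, "dz": 0, "roll": 0}, {"fingers": 1, "dx": 0.03, "dy": -0.18, "dz": 0, "roll": 0}, {"fingers": 1, "dx": 0.04, "dy": -0.24, "dz": 0, "roll": 0}, {"fingers": 1, "dx": 0.052, "dy": -0.3, "dz": 0, "roll": 0}, {"fingers": 1, "dx": 0.052, "dy": -0.36, "dz": 0, "roll": 0}, {"fingers": 1, "dx": 0.052, "dy": -0.42, "dz": 0, "roll": 0}, {"fingers": 1, "dx": 0.052, "dy": -0.466, "dz": 0, "roll": 0}])

```text
time: 2.15
tool_pos: [0.4351, 0.1213, 0.1954]
tcp_rot: [3.141, -0.078, 0.001]
wrist_force: [0.5, -0.5, 0.6]
width: -0.002
grip_force: 0.0
```

Request:
step_arm(commands=[{"fingers": 1, "dx": 0, "dy": 0, "dz": 0, "roll": 0}, {"fingers": 1, "dx": 0, "dy": 0, "dz": 0, "roll": 0}])

```text
time: 2.4
tool_pos: [0.4347, 0.1192, 0.195]
tcp_rot: [3.14, -0.078, -0.001]
wrist_force: [0.5, -0.1, -0.1]
width: -0.001
grip_force: 0.0
```

```bash
python3 - <<'E'
from h import *
for n in("wrist",):
    im,d,P=pts(n); cv2.imwrite(f"pics/{n}2.png",im); np.save(n+".npy",P)
    print(np.linalg.inv(calibration(n)["world_to_cam"])[:3,3])
s=read_state();print(s["tool_pos"],s["tcp_rot"],s["time"],s["wrist_force"])
E
```

```text
[0.50820563 0.11550005 0.37298341]
[0.43466638 0.11887731 0.1950608 ] [ 3.13984632e+00 -7.91430556e-02 -7.63894830e-04] 2.45 [0.28221398 0.31055056 0.43519952]
```

View pics/wrist2.png

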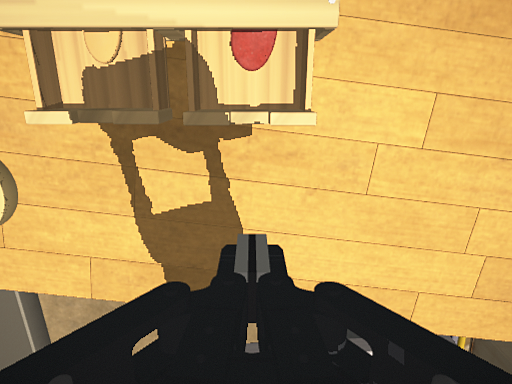

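The wrist view shows both drawers: left front at columns 25–172, right front at 183–316, both near row 118, with the chest edge at row 28. I measure them from this closer view.

```bash
python3 - <<'E'
from h import *
P=np.load("wrist.npy"); z=P[...,2]
print("tip-rows", P[100:130:3,260].round(3).tolist())
for c in (60,100,150,200,250,300):
    col=P[:,c]; 
    a=np.where((col[:,2]>.055)&(col[:,2]<.073)&(np.arange(384)>90)&(np.arange(384)<140))[0]
    b=np.where((col[:,2]>.074)&(np.arange(384)<60))[0]
    print(c, col[a.max()].round(4) if len(a) else None, a.min() if len(a) else 0, a.max() if len(a) else 0, col[b.max()].round(4) if len(b) else None)
m=(z>.055)&(z<.073); m[:100]=0;m[135:]=0
for a,b in((15,178),(180,330)):
    q=m.copy();q[:,:a]=0;q[:,b:]=0
    r=cv2.minAreaRect(P[q][:,:2].astype(np.float32));print(r, cv2.boxPoints(r).round(4).tolist())
E
```

```text
tip-rows [[0.498, 0.107, 0.016], [0.495, 0.107, 0.015], [0.492, 0.107, 0.016], [0.489, 0.107, 0.025], [0.488, 0.108, 0.054], [0.485, 0.108, 0.054], [0.483, 0.108, 0.055], [0.48, 0.109, 0.054], [0.472, 0.107, 0.002], [0.468, 0.108, -0.002]]
60 [0.4881 0.2928 0.0656] 110 123 [0.5656 0.2699 0.076 ]
100 [0.4938 0.2592 0.0555] 112 114 [0.5639 0.237  0.0763]
150 [0.484  0.2098 0.0667] 110 123 [0.5619 0.196  0.0763]
200 [0.4808 0.1642 0.0661] 111 124 [0.5598 0.155  0.0768]
250 [0.4784 0.1182 0.0552] 123 123 [0.5577 0.1141 0.077 ]
300 [0.4762 0.0721 0.066 ] 111 124 [0.5556 0.0733 0.0779]
((0.4921623170375824, 0.26344743371009827), (0.12403922528028488, 0.011980644427239895), 87.13479614257812) [[0.4830999970436096, 0.20180000364780426], [0.4950000047683716, 0.2011999934911728], [0.5012000203132629, 0.32510000467300415], [0.489300012588501, 0.3257000148296356]]
((0.48405206203460693, 0.11838755011558533), (0.12276795506477356, 0.011512554250657558), 87.07477569580078) [[0.47519999742507935, 0.05739999935030937], [0.48669999837875366, 0.0568000003695488], [0.492900013923645, 0.1793999969959259], [0.4814000129699707, 0.18000000715255737]]
```

Request:
step_arm(commands=[{"fingers": 1, "dx": 0, "dy": 0, "dz": 0.04, "roll": 0}, {"fingers": 1, "dx": 0, "dy": 0, "dz": 0.08, "roll": 0}, {"fingers": 1, "dx": 0, "dy": 0, "dz": 0.12, "roll": 0}, {"fingers": 1, "dx": 0, "dy": 0, "dz": 0.15, "roll": 0}, {"fingers": 1, "dx": 0, "dy": 0, "dz": 0.165, "roll": 0}, {"fingers": 1, "dx": 0, "dy": 0, "dz": 0.165, "roll": 0}, {"fingers": 1, "dx": 0.006, "dy": 0, "dz": 0.165, "roll": 0}, {"fingers": 1, "dx": 0.012, "dy": 0, "dz": 0.165, "roll": 0}])

```text
time: 3.45
tool_pos: [0.4484, 0.12, 0.0319]
tcp_rot: [-3.14, 0.076, -0.005]
wrist_force: [0.9, 0.3, -0.2]
width: -0.002
grip_force: 0.0
```

Request:
step_arm(commands=[{"fingers": 1, "dx": 0.005, "dy": 0, "dz": 0, "roll": 0}, {"fingers": 1, "dx": 0.01, "dy": 0, "dz": 0, "roll": 0}, {"fingers": 1, "dx": 0.014, "dy": 0, "dz": 0, "roll": 0}, {"fingers": 1, "dx": 0.018, "dy": 0, "dz": 0, "roll": 0}, {"fingers": 1, "dx": 0.022, "dy": 0, "dz": 0, "roll": 0}, {"fingers": 1, "dx": 0.026, "dy": 0, "dz": 0, "roll": 0}, {"fingers": 1, "dx": 0.03, "dy": 0, "dz": 0, "roll": 0}, {"fingers": 1, "dx": 0.034, "dy": 0, "dz": 0, "roll": 0}])

```text
time: 4.45
tool_pos: [0.4805, 0.1181, 0.0303]
tcp_rot: [-3.141, 0.076, 0.0]
wrist_force: [0.8, 0.5, 0.2]
width: 0.003
grip_force: 0.0
```

```bash
cat >> h.py <<'E'
def face(Pw,y0,y1):
    # right/left drawer front outer edge (near-x edge of panel top) from point cloud
    z=Pw[...,2]; m=(z>.060)&(z<.073)&(Pw[...,1]>y0)&(Pw[...,1]<y1)&(Pw[...,0]>.44)&(Pw[...,0]<.60)
    return m.sum(), np.percentile(Pw[m][:,0],[1,50,99]).round(4) if m.sum() else None
E
python3 - <<'E'
from h import *
for n in ("top","wrist"):
    im,d,P=pts(n); cv2.imwrite(f"pics/{n}3.png",im)
    print(n,face(P,.07,.10),face(P,.14,.165),face(P,.28,.31),face(P,.21,.24))
s=read_state();print(s["tool_pos"],s["wrist_force"])
E
```

```text
top (np.int64(1), array([0.5932, 0.5932, 0.5932])) (np.int64(0), None) (np.int64(42), array([0.4878, 0.4934, 0.5827])) (np.int64(48), array([0.4835, 0.4902, 0.5702]))
wrist (np.int64(1697), array([0.4761, 0.4836, 0.4886])) (np.int64(1422), array([0.4794, 0.4869, 0.4919])) (np.int64(0), None) (np.int64(1567), array([0.4845, 0.4917, 0.4968]))
[0.48086946 0.11814523 0.03038839] [0.45842192 0.23705502 0.20317849]
```

View pics/wrist3.png

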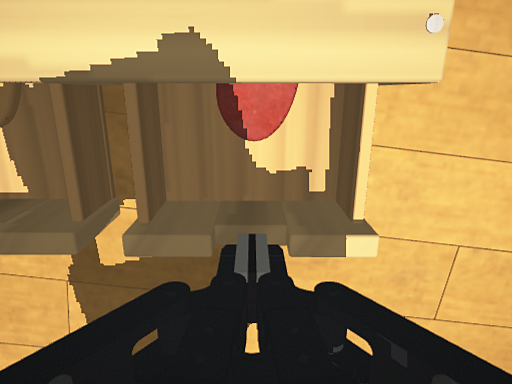

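The wrist view shows the fingertips at (252,237), right at the notch of the right drawer's face (rows 220–255), and the drawer has not moved. I check the depth at the tips.

```bash
python3 - <<'E'
from h import *
im,d,P=pts("wrist")
for r in range(196,300,5): print(r,P[r,243].round(4),P[r,225].round(4),P[r,262].round(4))
E
```

```text
196 [0.4921 0.1229 0.0152] [0.4925 0.134  0.0148] [0.4918 0.1111 0.0162]
201 [0.4896 0.1229 0.0176] [0.4902 0.134  0.0175] [0.4891 0.1113 0.0177]
206 [0.4902 0.1227 0.0283] [0.4905 0.1332 0.0276] [0.4893 0.1116 0.0275]
211 [0.4893 0.1226 0.0342] [0.4904 0.1326 0.0358] [0.4895 0.1119 0.0362]
216 [0.4898 0.1223 0.0432] [0.4902 0.132  0.043 ] [0.4887 0.1121 0.0417]
221 [0.4892 0.1222 0.049 ] [0.4901 0.1315 0.0501] [0.4894 0.1123 0.0507]
226 [0.4885 0.1222 0.0538] [0.4892 0.1312 0.0544] [0.4882 0.1125 0.0544]
231 [0.4861 0.1223 0.0547] [0.4866 0.1314 0.0548] [0.4849 0.1126 0.0531]
236 [0.4916 0.1215 0.0726] [0.4836 0.1317 0.0543] [0.4914 0.113  0.0731]
241 [0.4917 0.1214 0.078 ] [0.4803 0.132  0.0532] [0.4913 0.1131 0.078 ]
246 [0.4916 0.1213 0.0826] [0.4881 0.1298 0.0747] [0.4913 0.1133 0.0827]
251 [0.4913 0.1212 0.0865] [0.4885 0.1293 0.0803] [0.4911 0.1134 0.0868]
256 [0.4923 0.121  0.0927] [0.4883 0.129  0.0845] [0.4912 0.1136 0.0913]
261 [0.4916 0.121  0.0954] [0.4877 0.1288 0.0876] [0.4908 0.1137 0.0946]
266 [0.4918 0.1209 0.0995] [0.4877 0.1285 0.0916] [0.4911 0.1138 0.0989]
271 [0.4912 0.1209 0.1021] [0.4875 0.1283 0.0952] [0.4911 0.1139 0.1024]
276 [0.4923 0.1207 0.1072] [0.4946 0.1266 0.1104] [0.4926 0.114  0.1083]
281 [0.4929 0.1205 0.1113] [0.4941 0.1264 0.1128] [0.4919 0.1141 0.1103]
286 [0.4925 0.1205 0.1137] [0.4927 0.1265 0.1135] [0.4933 0.1142 0.1153]
291 [0.4929 0.1204 0.1171] [0.4931 0.1262 0.1169] [0.4917 0.1143 0.1157]
296 [0.4916 0.1205 0.118 ] [0.4927 0.126  0.1191] [0.4921 0.1144 0.1191]
```

The depth puts the visible fingertip end at z≈0.072, while the TCP reads 0.030. That would have the tips passing over the notch without touching. I check this against the free-air wrist cloud and the scene camera.

```bash
python3 - <<'E'
from h import *
W=np.load("wrist.npy")
for r in (230,234,236,240,250,270): print(r,W[r,243].round(4),W[r,262].round(4))
im,d,P=pts("scene")
c=calibration("scene");K=c["intrinsics"];T=c["world_to_cam"]
def pr(p):
    q=T@np.r_[p,1]; q=K@(q[:3]*[1,-1,-1]); return (q[:2]/q[2])
t=read_state()["tool_pos"]; a=pr(t); b=pr(t+[0,0,.042]); print(a,b)
x,y=int(a[0])-50,int(a[1])-60
cr=cv2.resize(im[y:y+100,x:x+120],None,fx=6,fy=6,interpolation=cv2.INTER_CUBIC)
for p,col in((a,(0,0,255)),(b,(0,255,0))): cv2.circle(cr,(int((p[0]-x)*6),int((p[1]-y)*6)),4,col,1)
cv2.imwrite("pics/scene4.png",cr)
E
```

```text
230 [ 3.437e-01  1.338e-01 -1.000e-04] [ 0.3421  0.1104 -0.0012]
234 [0.4453 0.1227 0.2347] [0.4448 0.114  0.2346]
236 [0.4453 0.1226 0.2369] [0.4453 0.114  0.2379]
240 [0.4459 0.1225 0.2423] [nan nan nan]
250 [0.4453 0.1223 0.2505] [0.4451 0.1145 0.2508]
270 [0.4457 0.1219 0.2669] [0.4459 0.115  0.2679]
[299.39099367 199.37218279] [300.48929679 190.03391084]
```

View pics/scene4.png

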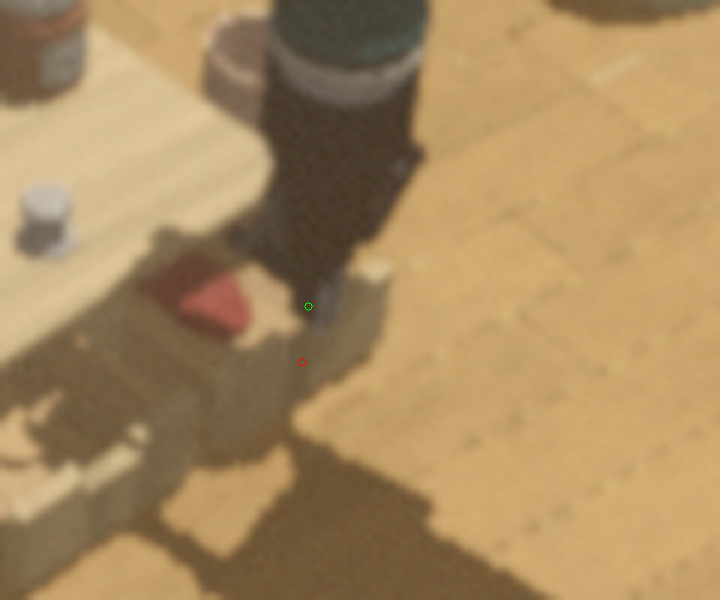

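The scene crop confirms it: the tips (gray, around (320,300)) end inside the notch near the green mark (z≈0.07), not at the red TCP mark. The real fingertips are about 39 mm higher than the TCP reads. Before lowering further I check how high the gripper's front parts sit.

```bash
python3 - <<'E'
from h import *
W=np.load("wrist.npy"); R=W-np.array([.4347,.1190,.195])
m=(R[...,2]>.02)&(abs(R[...,0])<.12)&(abs(R[...,1])<.2); m[:200]=0
for z in np.arange(.02,.2,.01):
    q=m&(R[...,2]>=z)&(R[...,2]<z+.01); Q=R[q]
    if len(Q): print(round(z,3),len(Q),"x",Q[:,0].min().round(3),Q[:,0].max().round(3),"y",Q[:,1].min().round(3),Q[:,1].max().round(3))
E
```

```text
0.03 13 x 0.01 0.011 y -0.005 0.006
0.04 502 x 0.005 0.012 y -0.013 0.013
0.05 728 x 0.005 0.012 y -0.014 0.014
0.06 729 x 0.005 0.012 y -0.014 0.014
0.07 1262 x -0.013 0.014 y -0.028 0.028
0.08 4277 x -0.013 0.015 y -0.037 0.038
0.09 7276 x -0.011 0.017 y -0.044 0.045
0.1 8756 x -0.011 0.018 y -0.055 0.053
0.11 11710 x -0.002 0.019 y -0.06 0.059
0.12 3317 x 0.008 0.02 y -0.058 0.055
```

Request:
step_arm(commands=[{"fingers": 1, "dx": -0.015, "dy": 0, "dz": 0, "roll": 0}, {"fingers": 1, "dx": -0.03, "dy": 0, "dz": 0, "roll": 0}, {"fingers": 1, "dx": -0.03, "dy": 0, "dz": 0, "roll": 0}, {"fingers": 1, "dx": -0.03, "dy": 0, "dz": 0.012, "roll": 0}, {"fingers": 1, "dx": -0.03, "dy": 0, "dz": 0.023, "roll": 0}, {"fingers": 1, "dx": -0.03, "dy": 0, "dz": 0.023, "roll": 0}, {"fingers": 1, "dx": -0.026, "dy": 0, "dz": 0.023, "roll": 0}, {"fingers": 1, "dx": -0.022, "dy": 0, "dz": 0.023, "roll": 0}])

```text
time: 5.65
tool_pos: [0.4592, 0.1193, 0.0076]
tcp_rot: [-3.141, 0.076, -0.001]
wrist_force: [-0.6, 0.0, 0.3]
width: -0.0
grip_force: 0.0
```

Request:
step_arm(commands=[{"fingers": 1, "dx": 0.004, "dy": 0, "dz": 0, "roll": 0}, {"fingers": 1, "dx": 0.008, "dy": 0, "dz": 0, "roll": 0}, {"fingers": 1, "dx": 0.012, "dy": 0, "dz": 0, "roll": 0}, {"fingers": 1, "dx": 0.016, "dy": 0, "dz": 0, "roll": 0}, {"fingers": 1, "dx": 0.02, "dy": 0, "dz": 0, "roll": 0}, {"fingers": 1, "dx": 0.024, "dy": 0, "dz": 0, "roll": 0}, {"fingers": 1, "dx": 0.028, "dy": 0, "dz": 0, "roll": 0}, {"fingers": 1, "dx": 0.032, "dy": 0, "dz": 0, "roll": 0}])

```text
time: 6.65
tool_pos: [0.4904, 0.1176, 0.0072]
tcp_rot: [3.141, -0.076, -0.0]
wrist_force: [-1.8, -0.3, 1.1]
width: 0.003
grip_force: 0.8
```

```bash
python3 - <<'E'
from h import *
im,d,P=pts("wrist"); print(face(P,.07,.10),face(P,.14,.165))
s=read_state();print(s["tool_pos"],s["wrist_force"],s["time"])
E
```

```text
(np.int64(2422), array([0.4997, 0.5071, 0.5121])) (np.int64(2034), array([0.5031, 0.5104, 0.5155]))
[0.49116772 0.11762783 0.0073443 ] [-1.61152758 -0.13981894 -1.69628815] 6.7
```

Request:
step_arm(commands=[{"fingers": 1, "dx": 0.005, "dy": 0, "dz": 0, "roll": 0}, {"fingers": 1, "dx": 0.01, "dy": 0, "dz": 0, "roll": 0}, {"fingers": 1, "dx": 0.015, "dy": 0, "dz": 0, "roll": 0}, {"fingers": 1, "dx": 0.02, "dy": 0, "dz": 0, "roll": 0}, {"fingers": 1, "dx": 0.025, "dy": 0, "dz": 0, "roll": 0}, {"fingers": 1, "dx": 0.03, "dy": 0, "dz": 0, "roll": 0}, {"fingers": 1, "dx": 0.035, "dy": 0, "dz": 0, "roll": 0}, {"fingers": 1, "dx": 0.039, "dy": 0, "dz": 0, "roll": 0}])

```text
time: 7.7
tool_pos: [0.5295, 0.1157, 0.0072]
tcp_rot: [3.141, -0.076, -0.0]
wrist_force: [-2.3, -0.9, -0.9]
width: -0.001
grip_force: 0.8
```

Request:
step_arm(commands=[{"fingers": 1, "dx": 0.002, "dy": 0, "dz": 0, "roll": 0}, {"fingers": 1, "dx": 0.004, "dy": 0, "dz": 0, "roll": 0}, {"fingers": 1, "dx": 0.006, "dy": 0, "dz": 0, "roll": 0}, {"fingers": 1, "dx": 0.008, "dy": 0, "dz": 0, "roll": 0}, {"fingers": 1, "dx": 0.009, "dy": 0, "dz": 0, "roll": 0}, {"fingers": 1, "dx": 0.01, "dy": 0, "dz": 0, "roll": 0}, {"fingers": 1, "dx": 0.011, "dy": 0, "dz": 0, "roll": 0}, {"fingers": 1, "dx": 0.012, "dy": 0, "dz": 0, "roll": 0}])

```text
time: 8.7
tool_pos: [0.5413, 0.1152, 0.0073]
tcp_rot: [-3.141, 0.076, -0.0]
wrist_force: [-1.2, -0.2, 0.4]
width: -0.001
grip_force: 0.8
```

Request:
step_arm(commands=[{"fingers": 1, "dx": 0.001, "dy": 0, "dz": 0, "roll": 0}, {"fingers": 1, "dx": 0.002, "dy": 0, "dz": 0, "roll": 0}])

```text
time: 8.95
tool_pos: [0.5433, 0.1151, 0.0073]
tcp_rot: [-3.141, 0.076, -0.0]
wrist_force: [-1.3, 0.3, 0.4]
width: 0.001
grip_force: 0.8
```

```bash
python3 - <<'E'
from h import *
im,d,P=pts("wrist"); print(face(P,.07,.10),face(P,.14,.165))
s=read_state();print(s["tool_pos"],s["wrist_force"],s["time"])
E
```

```text
(np.int64(0), None) (np.int64(0), None)
[0.54352583 0.11508514 0.00736991] [-0.2415339  -0.56658958 -0.30358523] 9.0
```

Request:
step_arm(commands=[{"fingers": 1, "dx": 0.001, "dy": 0, "dz": 0, "roll": 0}, {"fingers": 1, "dx": 0.002, "dy": 0, "dz": 0, "roll": 0}, {"fingers": 1, "dx": 0.003, "dy": 0, "dz": 0, "roll": 0}])

```text
time: 9.38
tool_pos: [0.5463, 0.1149, 0.0073]
tcp_rot: [3.141, -0.076, 0.0]
wrist_force: [-0.9, -0.2, 1.1]
width: 0.0
grip_force: 0.8
```

Request:
step_arm(commands=[{"fingers": 1, "dx": 0.001, "dy": 0, "dz": 0, "roll": 0}, {"fingers": 1, "dx": 0.002, "dy": 0, "dz": 0, "roll": 0}])

```text
time: 9.62
tool_pos: [0.5469, 0.1149, 0.0072]
tcp_rot: [3.141, -0.076, -0.005]
wrist_force: [-8.2, 0.3, 6.1]
width: -0.002
grip_force: 3.8
```

Request:
step_arm(commands=[{"fingers": 1, "dx": 0.001, "dy": 0, "dz": 0, "roll": 0}, {"fingers": 1, "dx": 0.001, "dy": 0, "dz": 0, "roll": 0}])

```text
time: 9.88
tool_pos: [0.5468, 0.1149, 0.0071]
tcp_rot: [3.14, -0.076, -0.008]
wrist_force: [-7.9, -0.1, 5.5]
width: 0.0
grip_force: 4.3
```

Request:
step_arm(commands=[{"fingers": 1, "dx": -0.01, "dy": 0, "dz": 0, "roll": 0}, {"fingers": 1, "dx": -0.04, "dy": 0, "dz": 0, "roll": 0}, {"fingers": 1, "dx": -0.08, "dy": 0, "dz": 0, "roll": 0}, {"fingers": 1, "dx": -0.103, "dy": 0, "dz": 0, "roll": 0}, {"fingers": 1, "dx": -0.103, "dy": 0, "dz": -0.05, "roll": 0}, {"fingers": 1, "dx": -0.103, "dy": 0, "dz": -0.1, "roll": 0}, {"fingers": 1, "dx": -0.103, "dy": 0, "dz": -0.15, "roll": 0}, {"fingers": 1, "dx": -0.103, "dy": 0, "dz": -0.15, "roll": 0}])

```text
time: 10.88
tool_pos: [0.4509, 0.1208, 0.163]
tcp_rot: [-3.138, 0.076, -0.019]
wrist_force: [-0.1, -0.1, 0.6]
width: -0.001
grip_force: 0.0
```

```bash
python3 - <<'E'
from h import *
im,d,P=pts("wrist"); cv2.imwrite("pics/wrist5.png",im)
print(face(P,.07,.10),face(P,.14,.165),face(P,.28,.31),face(P,.21,.24))
for y in (.07,.09,.115,.14,.165):
    q=(abs(P[...,1]-y)<.004)&(P[...,0]>.5)&(P[...,0]<.58)&(P[...,2]>.02)
    Q=P[q]; print(y,[(z,len(k),k.min().round(4) if len(k) else 0) for z in (.05,.06,.072) for k in [Q[abs(Q[:,2]-z)<.005][:,0]]])
s=read_state();print(s["tool_pos"],s["tcp_rot"],s["wrist_force"],s["time"])
E
```

```text
(np.int64(94), array([0.5555, 0.5562, 0.557 ])) (np.int64(71), array([0.559 , 0.5599, 0.5609])) (np.int64(555), array([0.488 , 0.4942, 0.5001])) (np.int64(526), array([0.4845, 0.4908, 0.4966]))
0.07 [(0.05, 18, np.float64(0.5553)), (0.06, 13, np.float64(0.5553)), (0.072, 13, np.float64(0.5553))]
0.09 [(0.05, 16, np.float64(0.5563)), (0.06, 20, np.float64(0.5563)), (0.072, 15, np.float64(0.5563))]
0.115 [(0.05, 37, np.float64(0.5576)), (0.06, 3, np.float64(0.5585)), (0.072, 17, np.float64(0.5575))]
0.14 [(0.05, 18, np.float64(0.5588)), (0.06, 17, np.float64(0.5587)), (0.072, 10, np.float64(0.5588))]
0.165 [(0.05, 19, np.float64(0.5601)), (0.06, 17, np.float64(0.5602)), (0.072, 9, np.float64(0.5601))]
[0.44886702 0.12034618 0.16019198] [-3.13899973  0.07602079 -0.01146806] [-0.62382743 -0.42771665 -0.64280955] 10.925
```

View pics/wrist5.png

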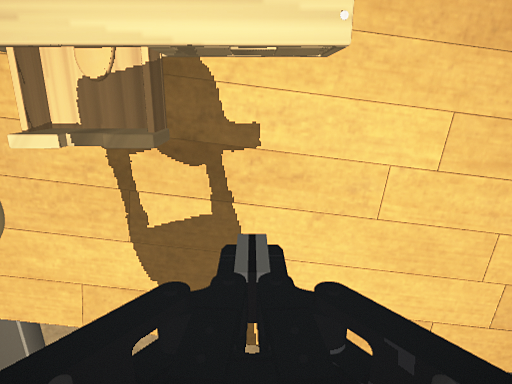

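The right drawer is flush: its face and the chest's front agree to 0.1 mm along y, and only the left drawer (columns 8–170, front near row 138) still stands out. I move over to the left drawer.

Request:
step_arm(commands=[{"fingers": 1, "dx": 0, "dy": -0.05, "dz": 0, "roll": 0}, {"fingers": 1, "dx": 0, "dy": -0.1, "dz": 0, "roll": 0}, {"fingers": 1, "dx": 0, "dy": -0.145, "dz": 0, "roll": 0}, {"fingers": 1, "dx": 0, "dy": -0.145, "dz": 0.05, "roll": 0}, {"fingers": 1, "dx": 0, "dy": -0.145, "dz": 0.1, "roll": 0}, {"fingers": 1, "dx": 0, "dy": -0.145, "dz": 0.14, "roll": 0}, {"fingers": 1, "dx": 0, "dy": -0.145, "dz": 0.15, "roll": 0}, {"fingers": 1, "dx": 0, "dy": -0.145, "dz": 0.15, "roll": 0}])

```text
time: 11.92
tool_pos: [0.4526, 0.2642, 0.0064]
tcp_rot: [3.14, -0.076, -0.003]
wrist_force: [0.9, 0.4, -0.7]
width: -0.002
grip_force: 0.0
```

Request:
step_arm(commands=[{"fingers": 1, "dx": 0, "dy": 0, "dz": 0, "roll": 0}])

```text
time: 12.05
tool_pos: [0.455, 0.2654, 0.009]
tcp_rot: [-3.139, 0.076, -0.005]
wrist_force: [0.6, 0.5, -0.5]
width: 0.003
grip_force: 0.0
```

Request:
step_arm(commands=[{"fingers": 1, "dx": 0.005, "dy": 0, "dz": 0, "roll": 0}, {"fingers": 1, "dx": 0.01, "dy": 0, "dz": 0, "roll": 0}, {"fingers": 1, "dx": 0.014, "dy": 0, "dz": 0, "roll": 0}, {"fingers": 1, "dx": 0.018, "dy": 0, "dz": 0, "roll": 0}, {"fingers": 1, "dx": 0.022, "dy": 0, "dz": 0, "roll": 0}, {"fingers": 1, "dx": 0.026, "dy": 0, "dz": 0, "roll": 0}, {"fingers": 1, "dx": 0.03, "dy": 0, "dz": 0, "roll": 0}, {"fingers": 1, "dx": 0.035, "dy": 0, "dz": 0, "roll": 0}])

```text
time: 13.05
tool_pos: [0.4882, 0.2628, 0.0071]
tcp_rot: [3.14, -0.076, -0.001]
wrist_force: [-1.8, 0.2, 1.3]
width: -0.002
grip_force: 0.9
```

Request:
step_arm(commands=[{"fingers": 1, "dx": 0.005, "dy": 0, "dz": 0, "roll": 0}, {"fingers": 1, "dx": 0.01, "dy": 0, "dz": 0, "roll": 0}, {"fingers": 1, "dx": 0.015, "dy": 0, "dz": 0, "roll": 0}, {"fingers": 1, "dx": 0.02, "dy": 0, "dz": 0, "roll": 0}, {"fingers": 1, "dx": 0.025, "dy": 0, "dz": 0, "roll": 0}, {"fingers": 1, "dx": 0.03, "dy": 0, "dz": 0, "roll": 0}, {"fingers": 1, "dx": 0.035, "dy": 0, "dz": 0, "roll": 0}, {"fingers": 1, "dx": 0.04, "dy": 0, "dz": 0, "roll": 0}])

```text
time: 14.05
tool_pos: [0.5285, 0.2609, 0.0072]
tcp_rot: [3.141, -0.076, -0.0]
wrist_force: [-1.9, -0.2, -1.2]
width: 0.003
grip_force: 0.9
```

```bash
python3 - <<'E'
from h import *
im,d,P=pts("wrist"); print(face(P,.28,.31),face(P,.21,.24))
s=read_state();print(s["tool_pos"],s["wrist_force"],s["time"])
E
```

```text
(np.int64(2463), array([0.5411, 0.5486, 0.5537])) (np.int64(2425), array([0.5377, 0.5451, 0.5502]))
[0.52952007 0.26106365 0.00745547] [-1.08860502 -0.45595923 -0.93889078] 14.1
```

Request:
step_arm(commands=[{"fingers": 1, "dx": 0.003, "dy": 0, "dz": 0, "roll": 0}, {"fingers": 1, "dx": 0.006, "dy": 0, "dz": 0, "roll": 0}, {"fingers": 1, "dx": 0.009, "dy": 0, "dz": 0, "roll": 0}, {"fingers": 1, "dx": 0.012, "dy": 0, "dz": 0, "roll": 0}, {"fingers": 1, "dx": 0.014, "dy": 0, "dz": 0, "roll": 0}, {"fingers": 1, "dx": 0.016, "dy": 0, "dz": 0, "roll": 0}, {"fingers": 1, "dx": 0.018, "dy": 0, "dz": 0, "roll": 0}, {"fingers": 1, "dx": 0.019, "dy": 0, "dz": 0, "roll": 0}])

```text
time: 15.1
tool_pos: [0.5475, 0.2601, 0.0074]
tcp_rot: [-3.14, 0.076, -0.0]
wrist_force: [-2.7, -0.1, 1.0]
width: 0.002
grip_force: 0.8
```

Request:
step_arm(commands=[{"fingers": 1, "dx": 0.001, "dy": 0, "dz": 0, "roll": 0}, {"fingers": 1, "dx": 0.002, "dy": 0, "dz": 0, "roll": 0}, {"fingers": 1, "dx": 0.003, "dy": 0, "dz": 0, "roll": 0}, {"fingers": 1, "dx": 0.004, "dy": 0, "dz": 0, "roll": 0}])

```text
time: 15.6
tool_pos: [0.5513, 0.2599, 0.0073]
tcp_rot: [-3.141, 0.076, 0.0]
wrist_force: [-0.9, 0.4, 0.3]
width: -0.0
grip_force: 0.8
```

Request:
step_arm(commands=[{"fingers": 1, "dx": 0.001, "dy": 0, "dz": 0, "roll": 0}, {"fingers": 1, "dx": 0.002, "dy": 0, "dz": 0, "roll": 0}])

```text
time: 15.85
tool_pos: [0.5533, 0.2598, 0.0073]
tcp_rot: [-3.141, 0.076, -0.0]
wrist_force: [-1.7, -0.1, 0.5]
width: -0.001
grip_force: 0.8
```

Request:
step_arm(commands=[{"fingers": 1, "dx": 0.001, "dy": 0, "dz": 0, "roll": 0}, {"fingers": 1, "dx": 0.002, "dy": 0, "dz": 0, "roll": 0}])

```text
time: 16.1
tool_pos: [0.5542, 0.2597, 0.0072]
tcp_rot: [3.14, -0.077, -0.004]
wrist_force: [-6.3, 1.8, 4.7]
width: 0.003
grip_force: 3.5
```

Request:
step_arm(commands=[{"fingers": 1, "dx": 0.001, "dy": 0, "dz": 0, "roll": 0}, {"fingers": 1, "dx": 0.001, "dy": 0, "dz": 0, "roll": 0}])

```text
time: 16.35
tool_pos: [0.5541, 0.2597, 0.0072]
tcp_rot: [3.14, -0.076, -0.006]
wrist_force: [-7.0, 1.6, 5.8]
width: 0.001
grip_force: 4.1
```

Request:
step_arm(commands=[{"fingers": 1, "dx": -0.01, "dy": 0, "dz": 0, "roll": 0}, {"fingers": 1, "dx": -0.04, "dy": 0, "dz": 0, "roll": 0}, {"fingers": 1, "dx": -0.08, "dy": 0, "dz": 0, "roll": 0}, {"fingers": 1, "dx": -0.08, "dy": 0.02, "dz": -0.05, "roll": 0}, {"fingers": 1, "dx": -0.08, "dy": 0.05, "dz": -0.1, "roll": 0}, {"fingers": 1, "dx": -0.08, "dy": 0.072, "dz": -0.15, "roll": 0}, {"fingers": 1, "dx": -0.08, "dy": 0.072, "dz": -0.15, "roll": 0}, {"fingers": 1, "dx": -0.08, "dy": 0.072, "dz": -0.15, "roll": 0}])

```text
time: 17.35
tool_pos: [0.4729, 0.1914, 0.1572]
tcp_rot: [-3.14, 0.077, -0.002]
wrist_force: [-0.9, -0.4, -0.2]
width: 0.0
grip_force: 0.0
```

```bash
cat > m.py <<'E'
from h import *
im,d,P=pts("wrist"); cv2.imwrite("pics/wrist6.png",im)
for y in (.09,.14,.21,.23,.28,.30):
    q=(abs(P[...,1]-y)<.004)&(P[...,0]>.45)&(P[...,0]<.58)&(P[...,2]>.02)
    Q=P[q]; print(y,[(z,len(k),k.min().round(4) if len(k) else 0) for z in (.05,.06,.072) for k in [Q[abs(Q[:,2]-z)<.005][:,0]]])
m=(P[...,2]>.094)&(P[...,2]<.12)&(P[...,0]>.58)&(P[...,0]<.64)&(abs(P[...,1]-.186)<.03)
Q=P[m]
if len(Q):
    zt=np.median(Q[:,2]); Q=Q[abs(Q[:,2]-zt)<.004]
    print("pl",len(Q),zt,cv2.minEnclosingCircle(Q[:,:2].astype(np.float32)),Q.mean(0))
s=read_state();print(s["tool_pos"],s["tcp_rot"],s["wrist_force"],s["time"])
E
python3 m.py
```

```text
0.09 [(0.05, 2, np.float64(0.5566)), (0.06, 12, np.float64(0.5564)), (0.072, 0, 0)]
0.14 [(0.05, 10, np.float64(0.5589)), (0.06, 6, np.float64(0.5591)), (0.072, 4, np.float64(0.5591))]
0.21 [(0.05, 10, np.float64(0.5624)), (0.06, 4, np.float64(0.5627)), (0.072, 3, np.float64(0.5626))]
0.23 [(0.05, 10, np.float64(0.5633)), (0.06, 6, np.float64(0.5635)), (0.072, 5, np.float64(0.5636))]
0.28 [(0.05, 12, np.float64(0.566)), (0.06, 10, np.float64(0.5662)), (0.072, 4, np.float64(0.566))]
0.3 [(0.05, 10, np.float64(0.5669)), (0.06, 6, np.float64(0.567)), (0.072, 3, np.float64(0.567))]
pl 125 0.10655305928139877 ((0.6005100011825562, 0.18538570404052734), 0.008868180215358734) [0.59881094 0.18552286 0.10663603]
[0.47211719 0.19138534 0.15611308] [ 3.14010545e+00 -7.61714093e-02 -1.82785538e-03] [ 0.19838336  0.21288834 -0.37737118] 17.4
```

Request:
step_arm(commands=[{"fingers": 1, "dx": 0.05, "dy": -0.001, "dz": 0, "roll": 0}, {"fingers": 1, "dx": 0.1, "dy": -0.001, "dz": 0, "roll": 0}, {"fingers": 1, "dx": 0.139, "dy": -0.001, "dz": 0, "roll": 0}, {"fingers": 1, "dx": 0.139, "dy": -0.001, "dz": 0.02, "roll": 0}, {"fingers": 1, "dx": 0.139, "dy": -0.001, "dz": 0.04, "roll": 0}, {"fingers": 1, "dx": 0.139, "dy": -0.001, "dz": 0.06, "roll": 0}, {"fingers": 1, "dx": 0.139, "dy": -0.001, "dz": 0.072, "roll": 0}, {"fingers": 1, "dx": 0.139, "dy": -0.001, "dz": 0.072, "roll": 0}])

```text
time: 18.4
tool_pos: [0.6101, 0.1857, 0.0836]
tcp_rot: [3.14, -0.076, -0.004]
wrist_force: [-0.1, 0.2, -0.7]
width: 0.002
grip_force: 0.0
```

Request:
step_arm(commands=[{"fingers": 1, "dx": 0, "dy": 0, "dz": 0.002, "roll": 0}, {"fingers": 1, "dx": 0, "dy": 0, "dz": 0.004, "roll": 0}])

```text
time: 18.65
tool_pos: [0.6127, 0.1861, 0.0825]
tcp_rot: [-3.14, 0.076, -0.004]
wrist_force: [-0.3, -0.4, -0.0]
width: 0.001
grip_force: 0.0
```

```bash
python3 - <<'E'
from h import *
im,d,P=pts("scene")
c=calibration("scene");K=c["intrinsics"];T=c["world_to_cam"]
t=read_state()["tool_pos"]; q=T@np.r_[t+[0,0,.04],1]; q=K@(q[:3]*[1,-1,-1]); a=q[:2]/q[2]; print(t,a)
x,y=int(a[0])-50,int(a[1])-50
cv2.imwrite("pics/scene7.png",cv2.resize(im[y:y+90,x:x+110],None,fx=6,fy=6,interpolation=cv2.INTER_CUBIC))
E
```

```text
[0.61230928 0.18595874 0.08198826] [255.48926843 168.34117064]
```

View pics/scene7.png

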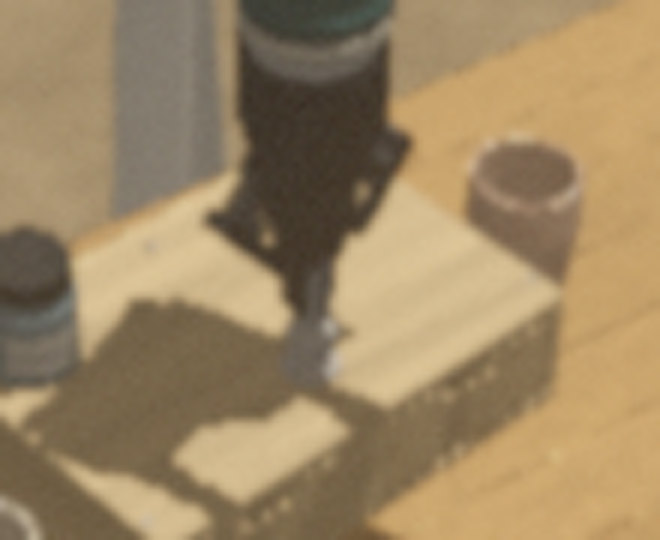

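The scene crop shows the closed fingertips (about (315,310)) directly above the plunger head ((312,355)), with both drawers shut. I press down gently.

Request:
step_arm(commands=[{"fingers": 1, "dx": 0, "dy": 0, "dz": 0.002, "roll": 0}, {"fingers": 1, "dx": 0, "dy": 0, "dz": 0.004, "roll": 0}, {"fingers": 1, "dx": 0, "dy": 0, "dz": 0.006, "roll": 0}, {"fingers": 1, "dx": 0, "dy": 0, "dz": 0.008, "roll": 0}, {"fingers": 1, "dx": 0, "dy": 0, "dz": 0.01, "roll": 0}, {"fingers": 1, "dx": 0, "dy": 0, "dz": 0.012, "roll": 0}, {"fingers": 1, "dx": 0, "dy": 0, "dz": 0.014, "roll": 0}])

```text
time: 19.58
tool_pos: [0.6117, 0.1858, 0.0673]
tcp_rot: [-3.141, 0.076, -0.0]
wrist_force: [-1.9, -1.4, 2.6]
width: -0.0
grip_force: 1.6
```

Request:
step_arm(commands=[{"fingers": 1, "dx": 0, "dy": 0, "dz": 0.001, "roll": 0}, {"fingers": 1, "dx": 0, "dy": 0, "dz": 0.002, "roll": 0}, {"fingers": 1, "dx": 0, "dy": 0, "dz": 0.003, "roll": 0}, {"fingers": 1, "dx": 0, "dy": 0, "dz": 0.004, "roll": 0}])

```text
time: 20.08
tool_pos: [0.6117, 0.1858, 0.0632]
tcp_rot: [-3.141, 0.076, 0.0]
wrist_force: [-1.1, 0.0, 2.8]
width: 0.002
grip_force: 1.6
```

Request:
step_arm(commands=[{"fingers": 1, "dx": 0, "dy": 0, "dz": 0.001, "roll": 0}, {"fingers": 1, "dx": 0, "dy": 0, "dz": 0.002, "roll": 0}, {"fingers": 1, "dx": 0, "dy": 0, "dz": 0.003, "roll": 0}])

```text
time: 20.45
tool_pos: [0.6119, 0.1859, 0.0629]
tcp_rot: [-3.141, 0.076, -0.0]
wrist_force: [-8.7, -1.7, 17.9]
width: 0.0
grip_force: 9.5
```

Request:
step_arm(commands=[{"fingers": 1, "dx": 0, "dy": 0, "dz": 0.001, "roll": 0}])

```text
time: 20.58
tool_pos: [0.612, 0.1859, 0.0629]
tcp_rot: [-3.141, 0.076, -0.001]
wrist_force: [-10.1, -2.9, 23.4]
width: -0.001
grip_force: 11.7
```

Request:
step_arm(commands=[{"fingers": 1, "dx": 0, "dy": 0, "dz": -0.01, "roll": 0}, {"fingers": 1, "dx": 0, "dy": 0, "dz": -0.05, "roll": 0}, {"fingers": 1, "dx": 0, "dy": 0, "dz": -0.1, "roll": 0}, {"fingers": 1, "dx": -0.05, "dy": 0, "dz": -0.12, "roll": 0}, {"fingers": 1, "dx": -0.1, "dy": 0, "dz": -0.12, "roll": 0}, {"fingers": 1, "dx": -0.13, "dy": 0, "dz": -0.12, "roll": 0}, {"fingers": 1, "dx": -0.13, "dy": 0, "dz": -0.12, "roll": 0}, {"fingers": 1, "dx": -0.13, "dy": 0, "dz": -0.12, "roll": 0}])

```text
time: 21.58
tool_pos: [0.4828, 0.1923, 0.1794]
tcp_rot: [-3.14, 0.076, -0.002]
wrist_force: [-0.5, 0.6, 0.8]
width: -0.002
grip_force: 0.0
```

```bash
python3 m.py; python3 - <<'E'
from h import *
P0=np.load("top.npy"); im,d,P=pts("top")
for Q in (P0,P):
    z=Q[...,2]
    m=(z>.094)&(z<.125); m[:165]=0;m[190:]=0;m[:,:270]=0;m[:,305:]=0
    print("plunger top z",m.sum(),np.median(z[m]))
    k=(z>.14)&(z<.175);k[:120]=0;k[160:]=0;k[:,:230]=0;k[:,350:]=0
    for a,b in((230,275),(300,350)):
        j=k.copy();j[:,:a]=0;j[:,b:]=0; print(" jar",Q[j].mean(0).round(4))
E
```

```text
0.09 [(0.05, 0, 0), (0.06, 0, 0), (0.072, 11, np.float64(0.5563))]
0.14 [(0.05, 0, 0), (0.06, 1, np.float64(0.5592)), (0.072, 0, 0)]
0.21 [(0.05, 0, 0), (0.06, 9, np.float64(0.5624)), (0.072, 0, 0)]
0.23 [(0.05, 0, 0), (0.06, 9, np.float64(0.5634)), (0.072, 2, np.float64(0.5642))]
0.28 [(0.05, 5, np.float64(0.566)), (0.06, 5, np.float64(0.5661)), (0.072, 1, np.float64(0.5667))]
0.3 [(0.05, 8, np.float64(0.567)), (0.06, 2, np.float64(0.5669)), (0.072, 0, 0)]
pl 1020 0.0980165103804913 ((0.6107715368270874, 0.18491922318935394), 0.01388905756175518) [0.60830484 0.18498601 0.09787999]
[0.48303436 0.192241   0.17932064] [-3.14049171e+00  7.64093288e-02 -1.51369726e-03] [ 0.02464873  0.50373355 -0.11994023] 21.625
plunger top z 77 0.10897196510708662
 jar [0.7157 0.2878 0.1517]
 jar [0.7096 0.0932 0.1575]
plunger top z 3 0.09715390687854275
 jar [0.7156 0.288  0.1517]
 jar [0.7096 0.0933 0.1574]
```

View pics/wrist6.png

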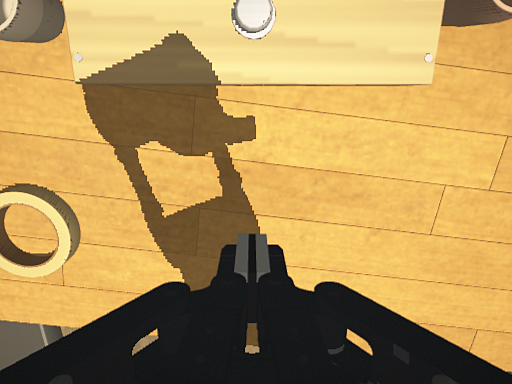

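The final view shows both drawers shut behind the chest's front edge (row 84) and the plunger at (253,15) down at z≈0.098. The jars have not moved and the robot is clear, so I hand in.

```bash
python3 -c "
from workcell import *
print(finish_job())"
```

```text
the job is handed in; nothing more can be done
None
```

Job handed in at about 21.7 s of the 51 s allowed: both drawers were pushed gently home and measure flush with the chest to within about 1 mm, then the plunger was pressed to its stop and stayed down; nothing was lifted, and the jars measure unmoved (I did not re-measure the cups, tape or spray gun, but the arm kept clear of them).

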